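Take the play out of a wheel bearing on the bench stand

TASK

The small wheel in the blue stand wobbles on its axle. Rock the top of the tyre gently, first towards the side with the red-handled cone spanner and then the other way, to feel how much play the bearing has; then press the spanner down to tighten the cone until the play is just gone but the bearing is only lightly loaded. Rock the tyre the same two ways again to confirm that it is firm, never forcing the bearing, let go, and leave the other things on the bench where they are.

Things in the scene. Friction and masses are not known exactly. Their poses are not given: they have to be found in the camera images.
- stand: blue steel wheel stand, fixed to the bench; base plate 190 x 150 x 10 mm, origin at the centre of its underside. Its y axis runs along the wheel's axle towards the spanner's side, z is up, the spanner points along its -x. The axle is 118 mm above the bench. Two uprights, 40 mm wide (x) and 6 mm thick, stand at y = +-51 mm and end 132 mm above the bench.
- wheel: small spoked wheel with a round black tyre, 136 mm over the tyre; the tyre is a tube 32 mm thick round a circle of radius 52 mm. Origin at the middle of the hub, 118 mm above the bench; its y axis is the axle. It spins on the axle and, while the bearing is loose, also rocks. Push it over from the side: a tight squeeze on the tyre would hold its tilt and hide the play.
- tyre_crown (a point): top of the tyre, 68 mm above the axle, 186 mm above the bench; rocks with the wheel, does not spin. The loose wheel's top swings along the axle line almost without force, a few mm each way, until the hub meets the cone; beyond that it resists with about 5 N per mm here. Rock it with 5 to 12 N; a push over about 20 N here is forcing the bearing.
- wheel_rock (a joint): tilt of the wheel on its axle (rad); 0 = square to the axle, positive = the top leans towards the spanner's side (stand +y)
- cone: steel adjusting cone on the axle between hub and spanner, turned by the spanner; origin on the axle at the middle of the hub. It moves 2.5 mm in per rad and meets the hub 20 mm from the axle. How far it has to go differs each time. The tight thread drags with 0.3 N m, far more than the bearing adds: the spanner's resistance does not tell when the play is gone, only rocking does.
- spanner (a joint): turn of the cone spanner (rad); 0 = handle 0.625 rad above level, grows as the handle is pressed down (tightens); it stays where left. Each mm of free travel at the tyre's top (end to end of the play, 68 mm above the axle) needs 0.059 rad. The bearing is right 0.05 to 0.21 rad past the point where the play is just gone, best 0.13; 0.6 past harms it.
- spanner_grip (a point): point in the red handle, 140 mm from the axle, 34 mm from the wheel's middle plane towards stand +y. The handle is a flat bar, 10 mm thick (along stand y) and 20 mm high, from 85 to 161 mm from the axle; it swings in the plane across the axle, and nothing stands beside it.
- oil_can: green oil can with a long spout, 70 x 70 x 175 mm, standing; origin at the centre of its underside; leave it
- tape_roll: roll of black insulating tape lying flat, 53 mm across, 19 mm high; origin at the centre of its underside; leave it
- spanner_small: small combination spanner lying flat, 144 x 22 x 7 mm; leave it
- bolt: loose steel bolt, 52 x 16 mm, lying; leave it
- torch: black hand torch lying on its side, 133 x 50 x 50 mm; leave it

How it is judged:
By the outcome, as a careful person would: the job done as asked, in the order asked, and still so for the second after the job is handed in, with the robot touching nothing.
It also fails if it takes over 62 s, if anything falls off the work surface, if the arm or the gripper's body presses on something with over 40 N, if the wrist force passes 120 N, or if a joint passes its speed limit or range.

ROBOT

A 6-joint arm with a two-finger parallel gripper is mounted at the origin on a cart in front of the work surface, level with it; the furniture and walls round the work are solid. World frame = base frame: x ahead of the robot, y to its left, z up, the work surface at z = 0. Lengths are in mm, angles in degrees, forces in N, time in s.
With the tool pointing down it reaches from about 275 to 850 mm from the base axis. Payload 5.2 kg.
Tool frame: the origin (TCP) lies at the very end of the fingers, on their centre line; the grasp point (between the pads) lies 19 mm behind it (robot.pinch_z is the distance from the TCP to the grasp point, in mm); z points along the fingers, y is the line along which they close (so a half turn about z gives the same grasp; the last joint's range is limited). The gripper opens to 85 mm and grips with 20 to 120 N. Pads are 22 mm wide; open, the fingers measure 114 mm over their backs; the gripper's body (76 mm by 85 mm) begins 54 mm behind the grasp point. The pads swing forward as they close: fully open they stand 13 mm farther back than shut.
Start: joints at [55.474, 14.817, 87.949, -0, 77.235, -11.62], TCP at [214.058, 506.64, 231.31] pointing down, gripper open.
Joint ranges: [-179.93, 179.93], [-52.35, 119.4], [10.71, 147.94], [-69.91, 249.91], [12.55, 155.21], [-178.61, 178.61]. Speed limits (degrees/s): [147.25, 147.25, 180, 180, 180, 180].

INTERFACE

Orientations are given as a 3x3 rotation matrix whose columns are the frame's x, y, z axes.
In Python, from rig import monitor, viewer, ticket, robot gives the robot as it stands. The module is installed in compiled form; this text tells all that it offers.
- The arm moves only by the shell command python3 -m inch 'ROWS' [OPENING]. ROWS is a JSON object whose one key "motion" holds one flat list of numbers, 4 for each row, row after row: the shift along the tool's x, y, z in m, then the turn about the tool's z in rad. In form: {"motion": [x, y, z, spin, x, y, z, spin, ...]}. A call has 1 to 5 rows; each row is the pose to reach, as a shift and turn from the pose commanded when the call began, along the tool's axes at that moment; what a row does not reach only later rows make up. A row lasts 1/10 s, in which the tool goes at most 50 mm and 8.59 degrees, less where a joint would pass 70% of its speed; a pose out of reach is approached as far as the arm can. A call with a gripper value outside its range is refused whole. OPENING is the opening, from 0 (shut) to 1 (fully open), set as the call begins (- or left out, the last holds). The fingers move at their own pace and stop on an object; the grip force is fixed at half the most. Time passes only in rows, so rows that repeat a pose let the fingers close. It gives the time, the measured TCP pose, the force, the opening and the grip force at its end, in the units of the state.
- monitor.observe(): the state, without advancing time (a new reading comes with each control period).
- viewer.capture(name): name is "side" or "top"; returns a dict with "img" (384x512x3 uint8, red, green, blue), "depth" (384x512 float32, mm along the optical axis (not along the pixel's ray), 0 where there is no reading), "mtx" (3x3 intrinsics, pixels), "R" (3x3) and "t" (3): a world point X has camera coordinates R X + t. Camera axes: x right, y down, z forward; pixel columns grow to the right and rows downward; lengths in mm; the calibration is good to about 2 mm. A picture is of the moment at which its call begins.
- ticket.sign_off(): hands the job in; it is judged then, once.
The state is a dict: "time": time; "joints": joint angles; "dq": joint speeds; "effort": joint torques, N m; "position": TCP position; "tool_rot": TCP orientation; "contact_force": force on the tool from outside, world axes, zero at the start; "torque": the same for the moment, N m; "opening": finger opening in mm; "finger_force": force on a finger pad.
Only numpy, scipy, OpenCV 4.12 (cv2) and the standard library are available. Lean on these libraries where they do the work, as an engineer would, in place of code of your own. Each camera call takes 0.05 s, during which the arm holds its last target. There are 200 camera calls.

## Working session

There is one attempt and no reset: what is moved stays moved. The work goes in short steps, Python scripts to look and compute and a shell command to move; the robot and the scene stay as the last step left them, time stands still between calls to the robot, and variables do not carry over. Pictures are saved under pics/ and viewed, at most 10 in all, crops included, and the job is handed in when it is done.

```bash
mkdir -p pics; cat > h.py <<'E'
import numpy as np,cv2
from rig import monitor,viewer,ticket,robot
def cap(n,f=None):
    c=viewer.capture(n)
    if f: cv2.imwrite('pics/'+f,c['img'][:,:,::-1])
    return c
def world(c):
    d=c['depth'].astype(float);v,u=np.mgrid[:d.shape[0],:d.shape[1]]
    K=c['mtx'];p=np.stack([(u-K[0,2])/K[0,0]*d,(v-K[1,2])/K[1,1]*d,d],-1)
    return (p-c['t'])@c['R']
def hsv(c): return cv2.cvtColor(c['img'],cv2.COLOR_RGB2HSV)
E
python3 - <<'E'
from h import *
np.set_printoptions(precision=1,suppress=True)
for n in('side','top'):
    c=cap(n,n+'0.png');P=world(c);H=hsv(c);d=c['depth']>0
    print(n,'cam',-c['R'].T@c['t'],'fwd',c['R'][2])
    for k,m in dict(blue=(H[...,0]>100)&(H[...,0]<130)&(H[...,1]>110),red=((H[...,0]<8)|(H[...,0]>172))&(H[...,1]>130)).items():
        m=m&d
        nn,l,s,ce=cv2.connectedComponentsWithStats(m.astype(np.uint8))
        for i in range(1,nn):
            if s[i,4]>40:
                q=P[l==i];print(k,s[i],ce[i],np.percentile(q,2,0),np.median(q,0),np.percentile(q,98,0))
np.set_printoptions(precision=4)
o=monitor.observe();print(o)
E
```

```text
side cam [  75.9 -527.5  748.8] fwd [ 0.6  0.4 -0.7]
blue [ 42 194  47  23 373] [ 62.2 204.4] [249.3 123.5 133.1] [275.5 147.8 157.3] [321.  179.1 167.9]
blue [ 217  201   86   64 2585] [260.1 232.2] [ 482.3 -236.1    5.9] [ 550.5 -183.3    9.1] [657.2 -87.1 115.2]
blue [ 96 206  17  17  54] [105.8 214.8] [334.8 159.9  28.3] [363.8 164.   35. ] [385.7 173.2  40.1]
blue [298 222  11  11  60] [302.2 227.2] [ 512.1 -300.2    5.1] [ 634.  -250.6    8.5] [ 652.6 -240.4  171.4]
red [460  30  28  48 668] [473.7  51.9] [ 662.4 -475.7  475.2] [ 666.6 -466.9  511.2] [ 737.6 -450.9  536.3]
red [202 177  29  12 242] [216.2 182.4] [ 464.8 -117.3   16.1] [ 492.3 -108.4  196.1] [632.6  43.6 220.5]
top cam [ 402.  -180.3 1206.4] fwd [ 0.2  0.  -1. ]
blue [223 166  38  68 645] [239.1 191.4] [ 514.1 -162.9    6.7] [ 633.1 -119.1   11.4] [682.8 -77.2 131. ]
blue [ 233  172   58   74 1842] [265.  213.1] [ 482.2 -248.5    6.3] [ 543.7 -196.9   11.4] [ 658.1 -111.8  131.8]
blue [  63  259  109   97 2109] [123.9 316.9] [226.2  63.4  28.1] [288.8 139.4 135.8] [426.3 273.4 177.4]
blue [ 84 279  17  13  54] [
[... 568 characters left out ...]
77. ] [ 281.9 -683.9  182.5]
red [479 371  14   9  82] [484.4 375.5] [ 158.4 -668.1  139.9] [ 165.5 -661.2  157.1] [ 172.5 -656.1  176.6]
{'time': 0.1, 'joints': array([ 55.4743,  14.8564,  88.0054,   0.0005,  77.2346, -11.6204]), 'dq': array([ 0.0596, -0.0472, -0.1952, -0.0441,  0.026 ,  0.1329]), 'effort': array([  0.0022, -44.6973, -29.125 ,  -0.0003,   0.0063,   0.    ]), 'position': array([213.772 , 506.2385, 230.5419]), 'tool_rot': array([[-0.9211,  0.3892, -0.001 ],
       [ 0.3892,  0.9211, -0.0014],
       [ 0.0003, -0.0016, -1.    ]]), 'contact_force': array([-0.7575,  0.5044,  1.366 ]), 'torque': array([ 0.0259, -0.0047,  0.0407]), 'finger_force': 0.0, 'opening': 85.3552368462072}
```

```bash
python3 - <<'E'
import cv2
for n in('side','top'):
    i=cv2.imread(f'pics/{n}0.png')[120:300,150:400];cv2.imwrite(f'pics/{n}c.png',cv2.resize(i,None,fx=3.2,fy=3.2,interpolation=2)[:600,:800])
E
```

```text
(no output)
```

View pics/sidec.png

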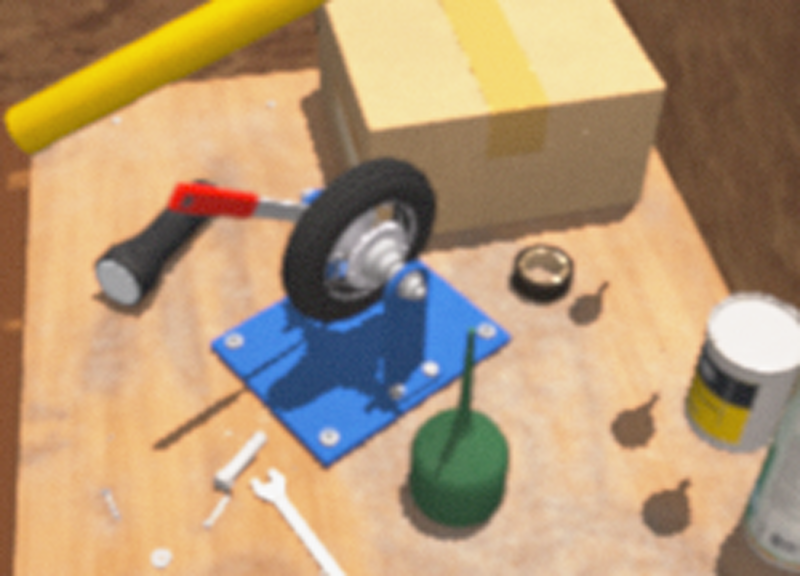

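View pics/topc.png

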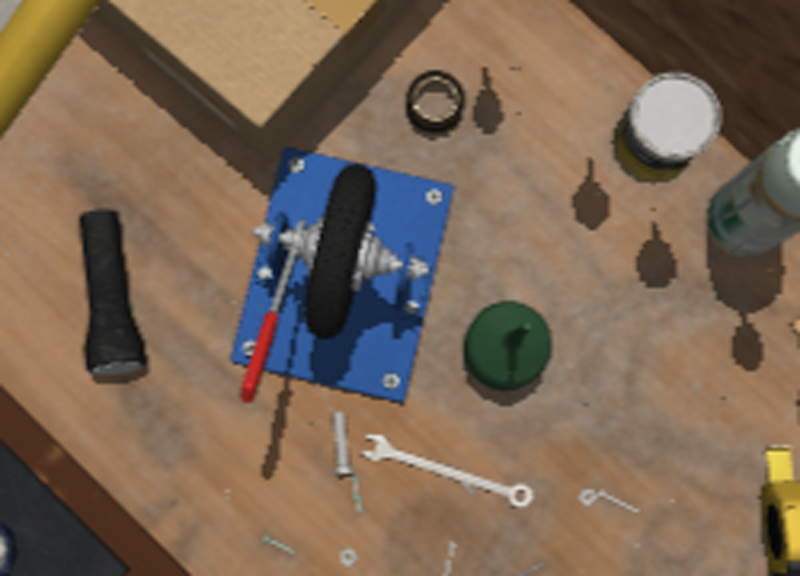

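The side view shows the wheel at about (262,195) in the full image, with the red handle to its left at (216,182). The top view shows the handle at about (230,232) and the wheel at (256,198). The handle points toward the robot. Next I'll measure the stand pose.

```bash
cat >> h.py <<'E'
def ray(c,uv,z):
    uv=np.atleast_2d(np.array(uv,float));K=c['mtx'];o=-c['R'].T@c['t']
    r=np.c_[(uv[:,0]-K[0,2])/K[0,0],(uv[:,1]-K[1,2])/K[1,1],np.ones(len(uv))]@c['R']
    return o+r*((z-o[2])/r[:,2])[:,None]
E
python3 - <<'E'
from h import *
np.set_printoptions(precision=2,suppress=True)
c=cap('top');P=world(c);H=hsv(c)
m=(H[...,0]>100)&(H[...,0]<130)&(H[...,1]>110);m[:,:215]=0;m[:150]=0;m[260:]=0;m[:,310:]=0
v,u=np.nonzero(m)
q=ray(c,np.c_[u,v],10)[:,:2]
near=(np.abs(P[m][:,2]-10)<8);q=q[near]
hull=cv2.convexHull(q.astype(np.float32))
r=cv2.minAreaRect(hull);print(r,cv2.boxPoints(r))
# tyre: depth points above 140
t=(P[...,2]>135)&(P[...,2]<195)&(P[...,0]>480)&(P[...,0]<700)&(P[...,1]>-230)&(P[...,1]<-90)&(H[...,2]<90)
Q=P[t];print(len(Q),Q.mean(0),Q[:,2].max()); s=Q[Q[:,2]>165];a=s[:,:2]-s[:,:2].mean(0);U,S,V=np.linalg.svd(a);print('tyre top',s.mean(0),V[0],np.percentile(s,[2,98],0))
red=((H[...,0]<8)|(H[...,0]>172))&(H[...,1]>130)&(P[...,0]>440)&(P[...,0]<560)&(P[...,1]>-140)&(P[...,1]<-60)&(P[...,2]>120)
R=P[red];a=R-R.mean(0);print('red',R.mean(0),np.linalg.svd(a)[2][0],R[R[:,0].argmin()],R[R[:,0].argmax()])
for n in ('top','side'):
    c=cap(n);P=world(c);H=hsv(c);y=(H[...,0]>18)&(H[...,0]<33)&(H[...,1]>170);y[:,270:]=0;y[190:]=0;y&=P[...,2]>0
    print('yellow',y.sum(),np.percentile(P[y],[3,50,97],0))
    b=(H[...,0]>8)&(P[...,2]>60)&(P[...,1]>-260)&(P[...,1]<60)&(P[...,0]>640)&(P[...,0]<1100);print('boxish',np.percentile(P[b],[2,50,98],0))
E
```

```text
((580.316162109375, -165.20603942871094), (148.4054718017578, 188.6095733642578), 75.29244232177734) [[ 470.26 -213.03]
 [ 652.69 -260.92]
 [ 690.37 -117.38]
 [ 507.94  -69.49]]
698 [ 572.78 -164.67  172.23] 194.23199727440075
tyre top [ 577.61 -166.03  178.81] [-0.96  0.29] [[ 534.69 -185.99  166.04]
 [ 624.47 -144.92  189.04]]
red [ 492.7  -108.44  205.82] [-0.81  0.2   0.55] [ 462.05 -100.78  213.31] [ 527.66 -114.94  180.97]
yellow 4374 [[ 632.33 -161.38   76.45]
 [ 823.37  -16.23  209.3 ]
 [ 967.68  176.27  308.43]]
boxish [[ 703.06 -254.33   75.53]
 [ 858.55 -129.11  133.2 ]
 [1028.35   41.33  468.92]]
yellow 2120 [[584.52 -13.2   35.07]
 [705.84  92.74 119.58]
 [811.8  215.91 201.06]]
boxish [[ 703.2  -255.32   68.71]
 [ 881.18 -143.3   130.92]
 [1082.21   35.68  462.09]]
```

View pics/top0.png

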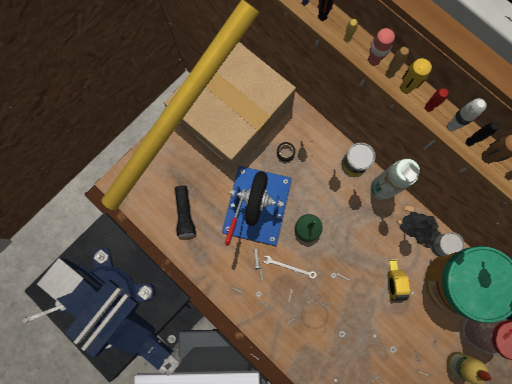

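```bash
python3 - <<'E'
from h import *
np.set_printoptions(precision=2,suppress=True)
for n in('top','side'):
    c=cap(n,n+'1.png');P=world(c);H=hsv(c)
    for (lo,hi) in ((60,150),(150,250),(250,400),(400,900)):
        m=(P[...,2]>lo)&(P[...,2]<hi)&(P[...,0]<900)&(c['depth']>0)
        k,l,s,ce=cv2.connectedComponentsWithStats(m.astype(np.uint8))
        for i in range(1,k):
            if s[i,4]>150: print(n,lo,s[i],np.percentile(P[l==i],[2,98],0).ravel())
T=monitor.observe()['tool_rot'];o=monitor.observe()['position']
yaw=np.arctan2(T[1,0],T[0,0]);print('toolx yaw',np.degrees(yaw))
E
```

```text
top 60 [ 301   71  104  102 2377] [ 654.25 -515.82   62.73  892.92 -297.91  147.68]
top 60 [ 181   73  115   93 6365] [ 691.94 -252.59   71.62  894.75   -6.71  135.54]
top 60 [ 110  125   68   73 1400] [610.46  49.    62.31 745.34 205.31 148.01]
top 60 [376 169  26  28 282] [ 585.86 -514.99   62.32  639.6  -474.47  147.43]
top 60 [ 414  173   98   86 1489] [ 436.92 -754.1    62.49  619.48 -571.08  147.91]
top 60 [245 179  39  47 321] [ 515.53 -226.28   82.31  615.71 -140.97  147.95]
top 60 [230 186  21  19 222] [ 567.11 -149.4    71.75  607.95 -104.6   146.72]
top 60 [299 216  23  23 304] [ 489.04 -323.07   60.24  537.32 -275.28  130.42]
top 60 [ 431  232   34   85 1108] [ 299.12 -677.9    62.13  484.71 -594.09  147.72]
top 60 [ 61 258  44  33 361] [373.54 208.62  73.87 442.34 293.9  146.9 ]
top 60 [394 276  17  22 269] [ 337.29 -540.2    60.42  382.99 -506.02   70.21]
top 60 [ 115  304   67   72 1762] [185.04  27.23  81.95 306.78 146.1  148.33]
top 60 [470 319  38  38 655] [ 203.72 -716.33   62.83  279.17 -680.43  148.09]
top 60 [456 356  33  28 632] [ 140.84 -682.3    63.25  190.55
[... 1812 characters left out ...]
77.63]
side 150 [240 169  44  30 639] [ 527.42 -187.59  151.35  625.35 -145.1   184.59]
side 150 [203 177  40  12 305] [ 464.94 -122.01  151.62  552.15  -97.42  219.84]
side 150 [ 48 236  14  21 159] [193.06  34.29 151.18 208.15  45.79 197.91]
side 150 [   0  276   21   86 1293] [ 37.43 -91.96 168.23 102.91  -7.85 239.9 ]
side 150 [ 412  355  100   29 2116] [ 366.67 -694.96  166.97  445.76 -591.76  173.09]
side 250 [   0    0  130   28 3028] [621.29 635.56 251.31 893.75 908.2  326.94]
side 250 [  381    50   131   234 11040] [ 560.17 -628.14  252.5   887.36 -301.78  383.59]
side 400 [  362     0   150   173 14140] [ 555.34 -553.99  404.56  875.82 -253.21  557.26]
toolx yaw 157.09345423066463
```

The top view shows the vise at the lower left and the yellow pipe rising to the upper left. The space above the stand at (258,205) is open. I'll raise the tool, turn it into line with the stand axes and travel across.

```bash
python3 -m inch '{"motion":[0,0,-0.04,-0.07,0,0,-0.08,-0.143]}' 1
python3 -m inch '{"motion":[-0.033,-0.035,0,0,-0.066,-0.07,0,0,-0.099,-0.105,0,0,-0.132,-0.14,0,0,-0.165,-0.175,0,0]}'
python3 -m inch '{"motion":[-0.033,-0.035,0,0,-0.066,-0.07,0,0,-0.099,-0.105,0,0,-0.132,-0.14,0,0,-0.165,-0.175,0,0]}'
```

```text
time: 0.55
position: [213.6, 505.9, 310.9]
tool_rot: [[-0.968, 0.251, -0.002], [0.251, 0.968, -0.003], [0.001, -0.004, -1.0]]
contact_force: [0.4, 0.6, 0.9]
opening: 85.6
finger_force: 0.0
time: 1.05
position: [329.6, 293.8, 311.5]
tool_rot: [[-0.967, 0.253, 0.001], [0.253, 0.967, 0.0], [-0.001, 0.0, -1.0]]
contact_force: [1.3, 0.7, -0.5]
opening: 85.2
finger_force: 0.0
time: 1.55
position: [444.9, 82.4, 311.6]
tool_rot: [[-0.967, 0.254, 0.001], [0.254, 0.967, 0.0], [-0.001, 0.0, -1.0]]
contact_force: [0.2, -0.8, -0.6]
opening: 85.6
finger_force: 0.0
```

```bash
python3 -m inch '{"motion":[-0.033,-0.035,0,0,-0.066,-0.07,0,0,-0.099,-0.105,0,0,-0.132,-0.14,0,0,-0.164,-0.175,0,0]}' >/dev/null
python3 -m inch '{"motion":[-0.03,-0.03,0,0,-0.03,-0.03,0,0,-0.03,-0.03,0.04,0,-0.03,-0.03,0.08,0,-0.03,-0.03,0.08,0]}'
cat > look.py <<'E'
from h import *
import sys
np.set_printoptions(precision=2,suppress=True)
o=monitor.observe();S=np.array([580.3,-165.2]);ex=np.array([.967,-.254]);ey=np.array([.254,.967])
p=o['position'][:2]-S;f=o['contact_force']
print('stand xyz',p@ex,p@ey,o['position'][2],'F',f[:2]@ex,f[:2]@ey,f[2],'t',o['time'])
if len(sys.argv)>1:
    for n in ('top','side'):
        c=cap(n,None)
        i=c['img'][140:280,170:350,::-1]
        cv2.imwrite(f'pics/{n}{sys.argv[1]}.png',cv2.resize(i,None,fx=3,fy=3,interpolation=2))
    a,b=[cv2.imread(f'pics/{n}{sys.argv[1]}.png') for n in('top','side')]
    cv2.imwrite(f'pics/{sys.argv[1]}.png',cv2.resize(np.hstack([a,b]),(800,311)))
E
python3 look.py A
```

```text
time: 2.55
position: [576.3, -161.1, 225.4]
tool_rot: [[-0.967, 0.254, -0.011], [0.254, 0.967, 0.006], [0.012, 0.003, -1.0]]
contact_force: [-0.8, -0.2, -1.2]
opening: 85.2
finger_force: 0.0
stand xyz -4.939704982332603 2.9736503412974997 225.42480637509001 F -0.761402855856052 -0.39209081907480614 -1.1553929137149865 t 2.55
```

View pics/A.png

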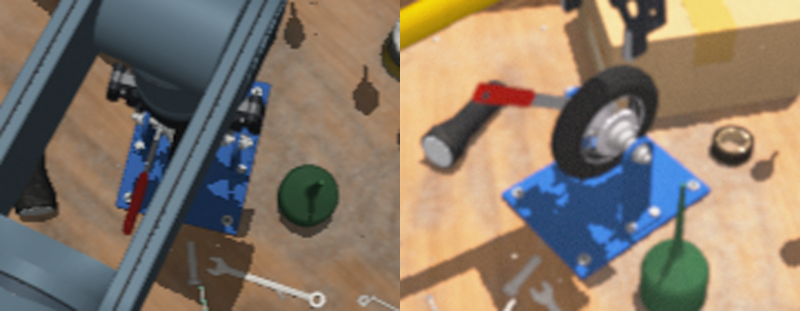

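The side view shows the finger in front of the crown at (635,40), so the gripper straddles the wheel. I'll centre it and descend.

```bash
python3 -m inch '{"motion":[-0.004,-0.003,0.03,0,-0.004,-0.003,0.06,0,-0.004,-0.003,0.088,0,-0.004,-0.003,0.088,0,-0.004,-0.003,0.088,0]}'|tail -4
python3 look.py
python3 -m inch '{"motion":[0,0.008,0,0,0,0.016,0,0,0,0.019,0,0,0,0.019,0,0]}'|tail -4;python3 look.py
```

```text
tool_rot: [[-0.967, 0.254, 0.003], [0.254, 0.967, -0.001], [-0.003, -0.001, -1.0]]
contact_force: [0.3, -0.6, 0.3]
opening: 85.4
finger_force: 0.0
stand xyz 4.512118945980114 -1.2158678113759465 145.87058723296892 F 0.4334307187775381 -0.5515672881475311 0.30443089327462247 t 3.15
tool_rot: [[-0.968, 0.253, 0.001], [0.253, 0.968, -0.0], [-0.001, -0.0, -1.0]]
contact_force: [-0.3, 0.2, -0.6]
opening: 85.5
finger_force: 0.0
stand xyz 3.4042855807002974 18.676782404534233 144.1349246030449 F -0.30543233295654837 0.13785264075238202 -0.6418051983478178 t 3.55
```

```bash
m(){ tail -4|head -1; python3 look.py; }
python3 -m inch '{"motion":[0,0.002,0,0,0,0.004,0,0,0,0.004,0,0]}'|m
python3 -m inch '{"motion":[0,0.002,0,0,0,0.002,0,0]}'|m
python3 -m inch '{"motion":[0,0.002,0,0,0,0.002,0,0]}'|m
python3 -m inch '{"motion":[0,0.002,0,0,0,0.002,0,0]}'|m
```

```text
tool_rot: [[-0.967, 0.254, -0.0], [0.254, 0.967, 0.0], [0.0, 0.0, -1.0]]
stand xyz 3.0836210829524413 21.937753701501947 143.23359140608304 F -1.2631804897345142 -0.12568394336697944 -0.054497532864406284 t 3.85
tool_rot: [[-0.967, 0.254, -0.0], [0.254, 0.967, 0.0], [0.0, 0.0, -1.0]]
stand xyz 3.0911421639147534 23.87948080112424 143.21049049338743 F -0.14552485532488718 0.8247059998096629 0.36695547193050976 t 4.05
tool_rot: [[-0.967, 0.254, -0.0], [0.254, 0.967, 0.0], [0.0, 0.0, -1.0]]
stand xyz 3.1119569152801274 25.9639636959008 143.29652858749708 F 0.4728279139668745 0.3231837868950167 0.1809328920019626 t 4.25
tool_rot: [[-0.967, 0.254, 0.0], [0.254, 0.967, 0.0], [-0.0, 0.0, -1.0]]
stand xyz 3.1362717620040383 27.996950249367362 143.31333434542682 F -0.3601140341247937 -0.6575406067388372 0.15761266915105243 t 4.45
```

```bash
m(){ cat >/dev/null; python3 look.py; }
python3 -m inch '{"motion":[0,0.001,0,0,0,0.001,0,0]}'|m
python3 -m inch '{"motion":[0,0.001,0,0,0,0.001,0,0]}'|m
```

```text
stand xyz 3.165124959390824 28.849812052957663 143.35489739221543 F 0.6962718248052138 -0.1768695576431835 -0.7689508420548951 t 4.65
stand xyz 3.1354807607370168 29.879320535804773 143.34526298674916 F -0.21160906469270813 -0.5696032822211424 1.0934374812263132 t 4.85
```

```bash
m(){ cat >/dev/null; python3 look.py; }
python3 -m inch '{"motion":[0,0.001,0,0,0,0.001,0,0]}'|m
```

```text
stand xyz 3.1427801383181864 30.884145208112496 143.3308241589239 F 0.1592609851316057 0.3093062872035908 0.7229337297895035 t 5.05
```

```bash
m(){ cat >/dev/null; python3 look.py; }
python3 -m inch '{"motion":[0,0.001,0,0,0,0.001,0,0]}'|m
python3 -m inch '{"motion":[0,0.001,0,0,0,0.001,0,0]}'|m
```

```text
stand xyz 3.11101385101953 31.895836268894858 143.32209885371 F 0.42415009271495996 -0.13758029748168965 -0.17824275547462987 t 5.25
stand xyz 3.190307620338281 32.57484912150578 143.38512130100386 F 0.8074302322865075 -1.010789235848518 0.7494023509929286 t 5.45
```

```bash
m(){ cat >/dev/null; python3 look.py; }
python3 -m inch '{"motion":[0,0.001,0,0,0,0.001,0,0]}'|m
python3 look.py B
```

```text
stand xyz 3.236359825184131 33.00965866505422 143.43439775748655 F -0.2353251115123105 -4.508710236357388 1.204305121202726 t 5.65
stand xyz 3.236359825184131 33.00965866505422 143.43439775748655 F -0.2353251115123105 -4.508710236357388 1.204305121202726 t 5.65
```

View pics/B.png

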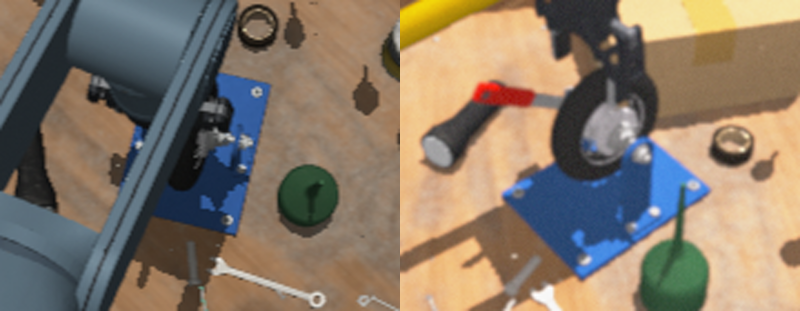

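The side view shows the near finger against the tyre side at (630,85), and resistance begins at y≈32.5 mm. I'll push a little further.

```bash
m(){ cat >/dev/null; python3 look.py; }
python3 -m inch '{"motion":[0,0.001,0,0,0,0.001,0,0]}'|m
```

```text
stand xyz 3.298761610298107 33.40904272792179 143.5056588213186 F 0.20223244835488696 -7.761470901925716 1.1660153727490257 t 5.95
```

```bash
m(){ cat >/dev/null; python3 look.py; }
python3 -m inch '{"motion":[0,0.0005,0,0,0,0.0005,0,0]}'|m
python3 -m inch '{"motion":[0,0.0005,0,0,0,0.0005,0,0,0,0.0005,0,0]}'|m
```

```text
stand xyz 3.315941919815147 33.51385206596807 143.55881589395034 F -0.36927332073032826 -8.56344109424056 0.668525268575117 t 6.15
stand xyz 3.320215178491061 33.61961793654688 143.55182655147777 F -0.8488535491638878 -10.795138718651087 1.3148211311574112 t 6.45
```

```bash
m(){ cat >/dev/null; python3 look.py; }
python3 -m inch '{"motion":[0,-0.015,0,0,0,-0.035,0,0,0,-0.050,0,0,0,-0.054,0,0,0,-0.054,0,0]}'|m
python3 -m inch '{"motion":[0,-0.001,0,0,0,-0.002,0,0,0,-0.002,0,0]}'|m
python3 -m inch '{"motion":[0,-0.001,0,0,0,-0.001,0,0]}'|m
```

```text
stand xyz 3.0602876870023348 -18.664314584948333 143.13105128082987 F 0.1567283511108944 0.14596147695156653 -0.3399058855240775 t 6.95
stand xyz 3.130021484407033 -19.652928396227864 143.32209371432123 F 0.38596137819777243 -0.29955878644936007 0.7020856909521617 t 7.25
stand xyz 3.1474363428239673 -20.99419780262768 143.3376482432594 F 0.21172566472270538 0.5071170830179763 0.48773313272009206 t 7.45
```

```bash
m(){ cat >/dev/null; python3 look.py; }
python3 -m inch '{"motion":[0,-0.001,0,0,0,-0.001,0,0]}'|m
python3 -m inch '{"motion":[0,-0.001,0,0,0,-0.001,0,0]}'|m
```

```text
stand xyz 3.1435260149200763 -22.166122897633525 143.32244046990152 F 0.6652926078322825 -0.3733608540832564 0.9595621404508519 t 7.65
stand xyz 3.133025367649876 -23.33266646384412 143.30931343165898 F -0.06751417857242385 0.32937774510633117 0.8676619320412751 t 7.85
```

```bash
m(){ cat >/dev/null; python3 look.py; }
python3 -m inch '{"motion":[0,-0.001,0,0,0,-0.001,0,0]}'|m
python3 -m inch '{"motion":[0,-0.001,0,0,0,-0.001,0,0]}'|m
```

```text
stand xyz 3.135187012280125 -24.34719395485231 143.29220725020056 F 0.09655553926072222 0.19075775439672235 0.12710851711010718 t 8.05
stand xyz 3.1386578898554 -25.384276382869242 143.30133422950718 F -0.18750479614124904 0.020771531975890226 0.3268657026295424 t 8.25
```

```bash
m(){ cat >/dev/null; python3 look.py; }
python3 -m inch '{"motion":[0,-0.001,0,0,0,-0.001,0,0]}'|m
python3 -m inch '{"motion":[0,-0.001,0,0,0,-0.001,0,0]}'|m
```

```text
stand xyz 3.1627671777214417 -26.357418808001835 143.32245700675963 F -0.8468124649765002 0.6317493180961696 -0.14263356262821142 t 8.45
stand xyz 3.154046856956215 -27.34627917563439 143.32810490836957 F 0.1419446502766571 0.18423073264598375 0.28114699458806836 t 8.65
```

```bash
m(){ cat >/dev/null; python3 look.py; }
python3 -m inch '{"motion":[0,-0.001,0,0,0,-0.001,0,0]}'|m
python3 -m inch '{"motion":[0,-0.001,0,0,0,-0.001,0,0]}'|m
```

```text
stand xyz 3.1111864437587835 -28.302135107160655 143.2691918422015 F 0.2896760850852565 0.04930700337625507 0.11164309238411285 t 8.85
stand xyz 3.13979238713779 -29.32450620801284 143.29815671863722 F -0.13723936610082793 0.16541785859965694 0.20557016474390072 t 9.05
```

```bash
m(){ cat >/dev/null; python3 look.py; }
python3 -m inch '{"motion":[0,-0.001,0,0,0,-0.001,0,0,0,-0.001,0,0]}'|m
```

```text
stand xyz 3.134442031023819 -30.247931723077606 143.3082110475658 F 0.44271529734378234 0.966637867083894 -0.597197970682002 t 9.35
```

```bash
m(){ cat >/dev/null; python3 look.py; }
python3 -m inch '{"motion":[0,-0.001,0,0,0,-0.001,0,0]}'|m
```

```text
stand xyz 3.1499790717425036 -30.915391312856563 143.3586567586777 F -0.3281741725461401 2.3804188987150257 1.8332641948768198 t 9.55
```

```bash
m(){ cat >/dev/null; python3 look.py; }
python3 -m inch '{"motion":[0,-0.001,0,0,0,-0.001,0,0]}'|m
```

```text
stand xyz 3.171329051587616 -31.482630551976914 143.39617833347467 F 0.2826996157235371 4.279510325498578 1.4057673525477692 t 9.75
```

```bash
m(){ cat >/dev/null; python3 look.py; }
python3 -m inch '{"motion":[0,-0.001,0,0,0,-0.001,0,0]}'|m
```

```text
stand xyz 3.1617082037045394 -31.947579379306298 143.39605290774747 F 0.508170705163453 7.4687499420525505 1.4261184314429871 t 9.95
```

```bash
m(){ cat >/dev/null; python3 look.py; }
python3 -m inch '{"motion":[0,-0.0007,0,0,0,-0.0007,0,0,0,-0.0007,0,0]}'|m
python3 -m inch '{"motion":[0,0,0,0,0,0,0,0]}'|m
python3 -m inch '{"motion":[0,-0.0005,0,0,0,-0.0005,0,0,0,-0.0005,0,0]}'|m
```

```text
stand xyz 3.133515857480523 -32.16507907117314 143.39284435412776 F 0.19388546469456114 7.999590571206722 1.922827675373101 t 10.25
stand xyz 3.169445321078266 -32.14057098662722 143.41715538208246 F 0.2725869454843508 8.502633164635037 1.8748198173943158 t 10.45
stand xyz 3.1145077183595697 -32.3059355413961 143.36597200569778 F -0.14072326145689562 9.759921027010332 2.2344465138645386 t 10.75
```

```bash
m(){ cat >/dev/null; python3 look.py; }
python3 -m inch '{"motion":[0,0.018,0,0,0,0.033,0,0,0,0.033,-0.04,0,0,0.033,-0.08,0,0,0.033,-0.12,0]}'|m
python3 -m inch '{"motion":[0.03,0.01,0,0,0.06,0.02,0,0,0.09,0.034,0,0,0.108,0.034,0,0,0.108,0.034,0,0]}' 0|m
python3 -m inch '{"motion":[0,0,0,0,0,0,0,0,0,0,0,0]}'|tail -2; python3 look.py C
```

```text
stand xyz 2.7277749618165528 -0.507945071435879 264.3581230368024 F 0.6917792053162579 -0.15989977329096514 0.14143085178824508 t 11.25
stand xyz -106.99100297522598 33.67621408989341 263.7237736541969 F 0.45007625222196845 -0.10429529257256198 -0.05072893103004292 t 11.75
opening: 0.2
finger_force: 0.0
stand xyz -104.04439284500286 32.3568006431223 263.07230799299606 F 0.06963994292666942 -0.41859884385253204 -0.024107918465021128 t 12.05
```

View pics/C.png

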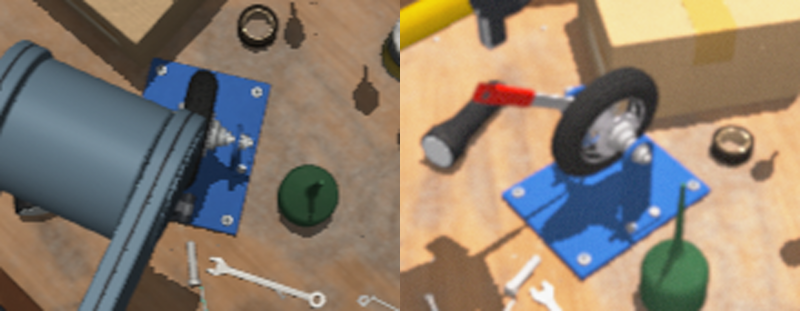

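The side view shows the closed fingers above the red handle, at (490,30). I'll lower them onto it.

```bash
m(){ cat >/dev/null; python3 look.py; }
python3 -m inch '{"motion":[0,0.002,0.02,0,0,0.002,0.04,0,0,0.002,0.043,0,0,0.002,0.043,0]}'|m
python3 -m inch '{"motion":[0,0,0.003,0,0,0,0.003,0]}'|m
python3 -m inch '{"motion":[0,0,0.003,0,0,0,0.003,0]}'|m
python3 -m inch '{"motion":[0,0,0.003,0,0,0,0.003,0]}'|m
python3 -m inch '{"motion":[0,0,0.004,0,0,0,0.004,0]}'|m
```

```text
stand xyz -104.95234376541593 34.48740648843655 219.8791976395835 F -0.12464354081299836 -0.11395025996886354 0.09087363030140205 t 12.55
stand xyz -104.40603336578614 34.47607730740513 217.85636741935232 F -0.010421793663136666 -0.023019481078744873 1.148201575189909 t 12.75
stand xyz -104.49606597392807 34.44110168473909 214.6468370391761 F 0.2174162531029355 -0.30922512328031704 0.7556408442282464 t 12.95
stand xyz -104.79716994564377 34.50643891241229 211.21833121094818 F 0.6438067398863281 -0.4434118128778721 1.1343706603236554 t 13.15
stand xyz -105.06867958284079 34.57106449108187 206.79360294371352 F 0.39696450514773496 -0.05990026286870963 -0.698541774342859 t 13.35
```

```bash
m(){ cat >/dev/null; python3 look.py; }
python3 -m inch '{"motion":[0.001,0,0.005,0,0.003,0,0.01,0,0.004,0,0.015,0,0.005,0,0.02,0,0.005,0,0.02,0]}'|m
python3 -m inch '{"motion":[0.002,0,0.005,0,0.005,0,0.01,0,0.008,0,0.015,0,0.01,0,0.02,0,0.01,0,0.02,0]}'|m
python3 -m inch '{"motion":[0,0,0.005,0,0,0,0.01,0,0,0,0.015,0,0,0,0.015,0]}'|m
python3 look.py D
python3 - <<'E'
from h import *
np.set_printoptions(precision=3,suppress=True)
S=np.array([580.3,-165.2]);ex=np.array([.967,-.254]);ey=np.array([.254,.967])
c=cap('side');P=world(c);H=hsv(c)
Q=np.concatenate([(P[...,:2]-S)@ex[:,None],(P[...,:2]-S)@ey[:,None],P[...,2:]],-1)
red=((H[...,0]<8)|(H[...,0]>172))&(H[...,1]>130)&(Q[...,0]<-50)&(Q[...,0]>-180)&(abs(Q[...,1]-34)<25)&(Q[...,2]>40)
R=Q[red];print(len(R),R.mean(0));p=np.polyfit(R[:,0],R[:,2],1);print('angle',-np.arctan(p[0]),'from axle',np.arctan2(R[:,2].mean()-118,-R[:,0].mean()))
E
```

```text
stand xyz -110.60571431075705 34.68560206571719 186.24567060500488 F 0.48127175536723904 -0.6670724384455757 -0.46836149903400165 t 13.85
stand xyz -120.80842841709948 34.6952075507191 166.4139601229005 F -0.029717395994855168 0.13237326762052395 -0.9527308858488683 t 14.35
stand xyz -120.27283820364917 34.65515078421231 151.40316797437032 F 0.292540257108185 0.4185998163216256 0.6597919426458164 t 14.75
stand xyz -120.27283820364917 34.65515078421231 151.40316797437032 F 0.292540257108185 0.4185998163216256 0.6597919426458164 t 14.75
211 [-123.67    31.785  144.343]
angle 0.1429829889480622 from axle 0.20987711786826285
```

View pics/D.png

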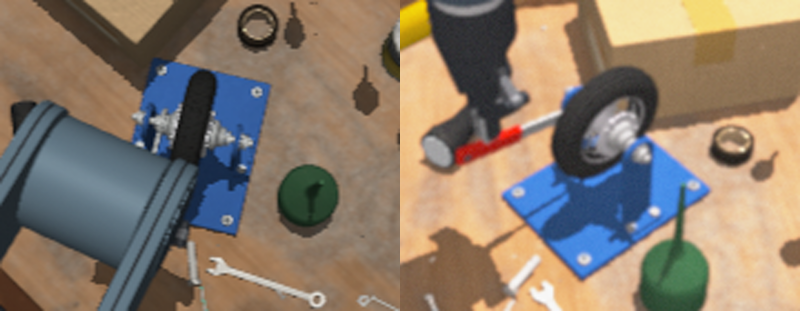

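The side view shows the closed fingertip at (490,135) pressing on the red handle, which is now nearly level. I'll press on to z≈98.

```bash
m(){ cat >/dev/null; python3 look.py; }
python3 -m inch '{"motion":[0,0,0.005,0,0,0,0.01,0,0,0,0.015,0,0,0,0.02,0,0,0,0.025,0]}'|m
python3 -m inch '{"motion":[0,0,0.005,0,0,0,0.01,0,0,0,0.015,0,0,0,0.02,0,0,0,0.025,0]}'|m
python3 -m inch '{"motion":[0,0,0.003,0,0,0,0.003,0,0,0,0.003,0]}'|m
```

```text
stand xyz -120.08577844501863 34.62483662348386 126.75379811806586 F -2.1172108974676114 -0.7252568959667173 2.5037187612522986 t 15.4
stand xyz -119.16516232996072 34.56387302204379 102.11608360843255 F 1.3575645430409546 0.22959385624134965 3.4732877404592317 t 15.9
stand xyz -120.0732831666743 34.57741354154434 99.1069441128702 F 0.16876942237356946 0.3185961037597209 0.6070856582445974 t 16.2
```

```bash
m(){ cat >/dev/null; python3 look.py; }
python3 -m inch '{"motion":[0,0,-0.03,0,0,0,-0.07,0,0,0,-0.11,0,0,0,-0.15,0,0,0,-0.165,0]}'|m
python3 -m inch '{"motion":[-0.03,-0.009,0,0,-0.06,-0.018,0,0,-0.09,-0.027,0,0,-0.122,-0.0345,0,0,-0.122,-0.0345,0,0]}' 1|m
python3 -m inch '{"motion":[0,0,0,0,0,0,0,0,0,0,0,0]}'|tail -2
cat > ang.py <<'E'
from h import *
np.set_printoptions(precision=3,suppress=True)
S=np.array([580.3,-165.2]);ex=np.array([.967,-.254]);ey=np.array([.254,.967])
for n in('side','top'):
    c=cap(n);P=world(c);H=hsv(c)
    Q=np.concatenate([(P[...,:2]-S)@ex[:,None],(P[...,:2]-S)@ey[:,None],P[...,2:]],-1)
    red=((H[...,0]<8)|(H[...,0]>172))&(H[...,1]>130)&(Q[...,0]<-50)&(Q[...,0]>-180)&(abs(Q[...,1]-34)<25)&(Q[...,2]>40)
    R=Q[red]
    if len(R)<30: continue
    p=np.polyfit(R[:,0],R[:,2],1);print(n,len(R),R.mean(0),'angle',-np.arctan(p[0]),'from axle',np.arctan2(R[:,2].mean()-118,-R[:,0].mean()))
E
python3 ang.py; python3 look.py
```

```text
stand xyz -118.33099257806003 34.29571536298711 268.6836247323673 F 1.080362962912041 -0.03699736977553225 -0.6460697818616131 t 16.7
stand xyz 4.804959589141966 -1.2227546382199286 262.86591239635425 F 0.38307834323386414 0.3677971108535122 0.2947557861488276 t 17.2
opening: 85.6
finger_force: 0.0
side 198 [-120.237   32.796   90.896] angle -0.23062022725991213 from axle -0.22171475051686954
stand xyz 1.5262609200180526 0.4007651972752499 264.8815613665112 F -0.043296862165287435 0.12702600755824664 -1.0076943421681583 t 17.6
```

```bash
m(){ cat >/dev/null; python3 look.py; }
python3 -m inch '{"motion":[0,0,0.04,0,0,0,0.08,0,0,0,0.121,0,0,0.012,0.121,0,0,0.022,0.121,0]}'|m
python3 -m inch '{"motion":[0,0.001,0,0,0,0.002,0,0,0,0.002,0,0]}'|m
python3 -m inch '{"motion":[0,0.001,0,0,0,0.001,0,0]}'|m
python3 -m inch '{"motion":[0,0.001,0,0,0,0.001,0,0]}'|m
```

```text
stand xyz 1.8335383591629677 23.084987747946517 143.8997982042359 F -0.2442592597342009 0.17972024003662124 1.3688745049405013 t 18.1
stand xyz 3.2444101322477152 24.246674956302993 145.40145509759304 F -0.20923357510510218 -0.9060459955048192 0.35823827962453403 t 18.4
stand xyz 2.348601007896569 24.93243895278043 143.86825921266257 F -0.00429708585520705 1.4170880836033182 0.18615052189194561 t 18.6
stand xyz 2.088380486305903 26.017989262688193 143.2667596813984 F -0.3942510141431693 0.3298118452819287 -0.8876788529297654 t 18.8
```

```bash
m(){ cat >/dev/null; python3 look.py; }
python3 -m inch '{"motion":[0,0.001,0,0,0,0.001,0,0]}'|m
```

```text
stand xyz 2.07569722393158 27.138212044633686 143.21093864996718 F -0.03274904499959534 -0.4120410177633501 0.31446247246430253 t 19.0
```

```bash
m(){ cat >/dev/null; python3 look.py; }
python3 -m inch '{"motion":[0,0.001,0,0,0,0.001,0,0]}'|m
```

```text
stand xyz 2.134648953881336 27.681554667634273 143.27854614193356 F -1.284512440199163 -1.9060830020553416 -0.31490113372758316 t 19.2
```

```bash
m(){ cat >/dev/null; python3 look.py; }
python3 -m inch '{"motion":[0,0.0007,0,0,0,0.0007,0,0]}'|m
```

```text
stand xyz 2.1564508113505267 27.9477460081743 143.33714778814021 F -0.25348621505486313 -5.162371514856799 -0.034807866732235265 t 19.4
```

```bash
m(){ cat >/dev/null; python3 look.py; }
python3 -m inch '{"motion":[0,0.0006,0,0,0,0.0006,0,0,0,0.0006,0,0]}'|m
```

```text
stand xyz 2.183673200197126 28.065229943409456 143.34659141218123 F 0.054877124177090675 -6.217751073705155 -0.09560356914690746 t 19.7
```

```bash
m(){ cat >/dev/null; python3 look.py; }
python3 -m inch '{"motion":[0,0.0004,0,0,0,0.0004,0,0,0,0.0004,0,0]}'|m
```

```text
stand xyz 2.2120886697342446 28.124392575458437 143.35090960645968 F 0.2793636752495774 -6.808015467163529 -0.343074786687991 t 20.0
```

```bash
m(){ cat >/dev/null; python3 look.py; }
python3 -m inch '{"motion":[0,0.001,0,0,0,0.001,0,0,0,0.001,0,0]}'|m
```

```text
stand xyz 2.232549425547697 28.380591727186076 143.37307758829309 F -0.9899815264030432 -9.839432640775321 -1.3676390904911486 t 20.3
```

```bash
m(){ cat >/dev/null; python3 look.py; }
python3 -m inch '{"motion":[0,0.0003,0,0,0,0.0003,0,0,0,0.0003,0,0]}'|m
```

```text
stand xyz 2.236287487352275 28.404432157817944 143.37041396263436 F -0.5953177819191695 -9.928468606141386 -0.1914238535446993 t 20.6
```

```bash
m(){ cat >/dev/null; python3 look.py; }
python3 -m inch '{"motion":[0,-0.015,0,0,0,-0.035,0,0,0,-0.048,0,0,0,-0.053,0,0,0,-0.053,0,0]}'|m
python3 -m inch '{"motion":[0,-0.001,0,0,0,-0.001,0,0,0,-0.001,0,0]}'|m
python3 -m inch '{"motion":[0,-0.001,0,0,0,-0.001,0,0]}'|m
```

```text
stand xyz 2.1375745389690364 -22.455359270472034 143.24427283008055 F 0.06480955683502539 -0.2864770848700588 0.6013615092249514 t 21.1
stand xyz 2.1285365932994993 -22.27024855125123 143.32936115760637 F -0.00967673404706061 0.025495609894871974 -0.49466915187885646 t 21.4
stand xyz 2.1453773967920684 -23.69002404883781 143.3266273620054 F -0.13194665376248016 0.123125322709226 0.5183296736259587 t 21.6
```

```bash
m(){ cat >/dev/null; python3 look.py; }
python3 -m inch '{"motion":[0,-0.001,0,0,0,-0.001,0,0]}'|m
```

```text
stand xyz 2.153147101087952 -24.95898689843657 143.32697601730035 F -0.1978672330770519 0.29422146988813747 0.19849170265325553 t 21.8
```

```bash
m(){ cat >/dev/null; python3 look.py; }
python3 -m inch '{"motion":[0,-0.001,0,0,0,-0.001,0,0]}'|m
```

```text
stand xyz 2.120125216397107 -25.8579181710562 143.3231986814131 F 0.10860122557451946 1.2831803093037015 1.3794216473685343 t 22.0
```

```bash
m(){ cat >/dev/null; python3 look.py; }
python3 -m inch '{"motion":[0,-0.001,0,0,0,-0.001,0,0]}'|m
```

```text
stand xyz 2.1175798681822977 -26.215736445429823 143.3479291359782 F -0.5507149948652232 4.205374981797867 0.6038529902392735 t 22.2
```

```bash
m(){ cat >/dev/null; python3 look.py; }
python3 -m inch '{"motion":[0,-0.001,0,0,0,-0.001,0,0,0,-0.001,0,0]}'|m
```

```text
stand xyz 2.143372054363536 -26.54875906475271 143.38652818860362 F 0.3018969702011096 7.104904189216216 2.142135925629657 t 22.5
```

```bash
m(){ cat >/dev/null; python3 look.py; }
python3 -m inch '{"motion":[0,-0.0008,0,0,0,-0.0008,0,0,0,-0.0008,0,0]}'|m
```

```text
stand xyz 2.137578742433271 -26.786309139923034 143.39794457982285 F -0.1335080810476197 7.9728398007973285 0.4191510831031364 t 22.8
```

```bash
python3 - <<'E'
from h import *
c=cap('side');c0=dict(c);c0['img']=cv2.imread('pics/side0.png')[:,:,::-1].copy()
S=np.array([580.3,-165.2,0]);ex=np.array([.967,-.254,0]);ey=np.array([.254,.967,0])
K=c['mtx'];o=-c['R'].T@c['t']
for k,cc in(('init',c0),('now',c)):
    H=hsv(cc);m=((H[...,0]<8)|(H[...,0]>172))&(H[...,1]>110);m[:160]=0;m[240:]=0;m[:,:185]=0;m[:,245:]=0
    n,l,s,_=cv2.connectedComponentsWithStats(m.astype(np.uint8));m=l==1+s[1:,4].argmax()
    v,u=np.nonzero(m);r=np.c_[(u-K[0,2])/K[0,0],(v-K[1,2])/K[1,1],np.ones(len(u))]@c['R']
    for y in(29,34):
        t=(y-(o-S)@ey)/(r@ey);X=o+r*t[:,None];x=-(X-S)@ex;z=X[:,2]-118
        a=np.c_[x,z];V=np.linalg.svd(a-a.mean(0))[2][0]
        print(k,y,len(u),'slope',np.arctan(V[1]/V[0]),'mean',a.mean(0),'axle angle',np.arctan2(z.mean(),x.mean()),'len',np.ptp((a)@V))
E
```

```text
init 29 253 slope 0.6601083364061946 mean [102.93149322  83.74207041] axle angle 0.6829612931943909 len 78.16677969161026
init 34 253 slope 0.6601083364061942 mean [100.04657907  78.35201546] axle angle 0.6643850995094321 len 78.93692398028945
now 29 226 slope -0.22782856415919636 mean [122.60948642 -21.47151015] axle angle -0.17336318153938177 len 73.42705087437221
now 34 226 slope -0.2278285641591961 mean [119.91845123 -27.89819011] axle angle -0.2285771588997553 len 74.15049661549854
```

The wheel is firm, but the margin past zero play is only about 0.09 rad. I'll add about 0.04 rad and confirm again.

```bash
m(){ cat >/dev/null; python3 look.py; }
python3 -m inch '{"motion":[0,0.018,0,0,0,0.028,0,0,0,0.028,-0.04,0,0,0.028,-0.08,0,0,0.028,-0.12,0]}'|m
python3 -m inch '{"motion":[0.03,0.01,0,0,0.06,0.02,0,0,0.09,0.034,0,0,0.122,0.034,0,0,0.122,0.034,0,0]}' 0|m
python3 -m inch '{"motion":[0,0,0.04,0,0,0,0.08,0,0,0,0.12,0,0,0,0.15,0,0,0,0.15,0]}'|m
python3 -m inch '{"motion":[0,0,0,0,0,0,0,0]}'|m
```

```text
stand xyz 1.7809494980281901 -0.09090678811435676 264.4329719548222 F 0.8484574108642057 0.0771388527500701 0.5067804488279608 t 23.35
stand xyz -123.46082834680007 34.40645152679483 263.4967118733941 F 0.34995418946239 -0.2110825185414626 -0.11538169499646928 t 23.85
stand xyz -122.54128423089203 33.84464947519839 109.59144492995772 F 0.23056891392510404 1.206813419549099 0.1359408949514431 t 24.35
stand xyz -118.10414440813095 33.03747300441444 115.11638441053096 F -0.11765591222904659 0.5733887293425904 0.09987288681489424 t 24.55
```

```bash
m(){ cat >/dev/null; python3 look.py; }
python3 -m inch '{"motion":[0.001,0.001,0.004,0,0.001,0.001,0.008,0,0.001,0.001,0.012,0,0.001,0.001,0.012,0,0.001,0.001,0.012,0]}'|m
python3 -m inch '{"motion":[0,0,0.001,0,0,0,0.002,0,0,0,0.002,0]}'|m
```

```text
stand xyz -120.95145316068749 34.263635229406546 101.25618803588316 F -0.6850214043403271 0.17729782970294383 -1.169004839827616 t 25.05
stand xyz -120.91909116395557 34.26485403274944 99.20302067232322 F 0.5065155616983391 0.7716757814940666 -0.43494801420682755 t 25.35
```

```bash
m(){ cat >/dev/null; python3 look.py; }
python3 -m inch '{"motion":[0,0,0.002,0,0,0,0.004,0,0,0,0.005,0,0,0,0.005,0,0,0,0.005,0]}'|m
python3 -m inch '{"motion":[0,0,-0.03,0,0,0,-0.07,0,0,0,-0.11,0,0,0,-0.15,0,0,0,-0.170,0]}'|m
python3 -m inch '{"motion":[-0.03,-0.009,0,0,-0.06,-0.018,0,0,-0.09,-0.027,0,0,-0.122,-0.034,0,0,-0.122,-0.034,0,0]}' 1|m
python3 -m inch '{"motion":[0,0,0,0,0,0,0,0,0,0,0,0]}'|tail -2; python3 look.py;python3 ang.py
```

```text
stand xyz -120.96157716651138 34.26631716080308 94.23773200114954 F -0.49177509441628237 0.6374411911009251 1.5033537237856751 t 25.85
stand xyz -120.01784668113359 34.13778354817313 267.7741485511483 F -0.24050237751797698 0.41627298128385026 -0.21720193721767378 t 26.35
stand xyz 3.5569607518334525 -0.9217526421057806 262.4551725570549 F 0.568107667000016 -0.08052468197995147 -1.52836773827463 t 26.85
opening: 85.4
finger_force: 0.0
stand xyz 0.19988268890521618 0.6936056462951172 264.56999533405144 F -0.30884240678115715 0.8648835390534212 0.729788122937471 t 27.15
side 197 [-118.463   32.897   86.822] angle -0.2653859707921514 from axle -0.2573513894540527
```

```bash
m(){ cat >/dev/null; python3 look.py; }
python3 -m inch '{"motion":[0,0,0.04,0,0,0,0.08,0,0,0,0.121,0,0,0.012,0.121,0,0,0.022,0.121,0]}'|m
python3 -m inch '{"motion":[0,0.001,0,0,0,0.002,0,0,0,0.002,0,0,0,0.002,0,0]}'|m
python3 -m inch '{"motion":[0,0.001,0,0,0,0.002,0,0,0,0.002,0,0,0,0.002,0,0]}'|m
```

```text
stand xyz 0.8557529760903373 23.282589195196916 143.91474311463912 F 0.5454380233495022 0.5093763643791862 0.19995693036608886 t 27.75
stand xyz 1.7167496633346797 24.084030767584935 144.5200544979307 F 0.5645514731571386 -0.5133943434936161 0.5683930642161682 t 28.15
stand xyz 1.0908905918011298 26.2150143746091 143.2242980380078 F -0.15896472676822118 -0.0222570243995253 -0.09283401982736152 t 28.55
```

```bash
m(){ cat >/dev/null; python3 look.py; }
python3 -m inch '{"motion":[0,0.001,0,0,0,0.001,0,0,0,0.001,0,0]}'|m
python3 -m inch '{"motion":[0,0.001,0,0,0,0.001,0,0,0,0.001,0,0]}'|m
```

```text
stand xyz 1.1109467418159333 27.29885731106714 143.26686559469303 F 0.43049906173912567 -0.5522564079767406 0.08896173534755299 t 28.85
stand xyz 1.1471600929805694 27.736067115172645 143.35316664645347 F -0.37527178159482677 -3.9238354006257814 0.7614453131316075 t 29.15
```

```bash
m(){ cat >/dev/null; python3 look.py; }
python3 -m inch '{"motion":[0,0.001,0,0,0,0.001,0,0,0,0.001,0,0]}'|m
```

```text
stand xyz 1.1952861162002346 27.97161037846677 143.37886033127776 F 0.2058875533199569 -7.238899776065778 -0.23169026598910458 t 29.45
```

```bash
m(){ cat >/dev/null; python3 look.py; }
python3 -m inch '{"motion":[0,0.0007,0,0,0,0.0007,0,0,0,0.0007,0,0,0,0.0007,0,0]}'|m
python3 -m inch '{"motion":[0,-0.015,0,0,0,-0.035,0,0,0,-0.048,0,0,0,-0.053,0,0,0,-0.053,0,0]}'|m
python3 -m inch '{"motion":[0,-0.001,0,0,0,-0.002,0,0,0,-0.002,0,0]}'|m
```

```text
stand xyz 1.217895893299339 28.104711875584034 143.42372630867766 F -0.748800432543602 -8.092492967916947 0.09104937522009689 t 29.85
stand xyz 1.148178932528098 -23.664288755807327 143.23641796695264 F 1.0270481095690451 0.7868211595148079 -0.5427521123848529 t 30.35
stand xyz 1.13348350993786 -24.521971639252456 143.32105018779663 F -0.7754726010067929 0.3199430801311818 -0.0083175346042386 t 30.65
```

```bash
m(){ cat >/dev/null; python3 look.py; }
python3 -m inch '{"motion":[0,-0.001,0,0,0,-0.001,0,0,0,-0.001,0,0]}'|m
python3 -m inch '{"motion":[0,-0.001,0,0,0,-0.001,0,0,0,-0.001,0,0]}'|m
```

```text
stand xyz 1.1203426080099677 -25.866549712987705 143.30932748104368 F -0.35212308953890037 -0.6711925499582563 -1.0998430576981157 t 30.95
stand xyz 1.1079668771805693 -26.27154673271374 143.32101258131442 F 0.1778347745697867 3.8616390021688187 0.9924373544016105 t 31.25
```

```bash
m(){ cat >/dev/null; python3 look.py; }
python3 -m inch '{"motion":[0,-0.001,0,0,0,-0.001,0,0,0,-0.001,0,0]}'|m
```

```text
stand xyz 1.117046860647938 -26.679135999920582 143.3845963487925 F -1.2257107194544072 7.110563969524336 2.240689979560976 t 31.55
```

```bash
m(){ cat >/dev/null; python3 look.py; }
python3 -m inch '{"motion":[0,-0.0008,0,0,0,-0.0008,0,0,0,-0.0008,0,0,0,-0.0008,0,0]}'|m
python3 -m inch '{"motion":[0,0.010,0,0,0,0.027,0,0,0,0.027,-0.04,0,0,0.027,-0.08,0,0,0.027,-0.12,0]}'|m
python3 -m inch '{"motion":[0,0,-0.03,0,0,0,-0.05,0,0,0,-0.05,0,0,0,-0.05,0,0,0,-0.05,0]}'|m
python3 look.py E; python3 ang.py
```

```text
stand xyz 1.1106797191679316 -26.879440583907 143.36667231119898 F 0.4172363073721237 8.410642760367278 0.8632345458502264 t 31.95
stand xyz 0.7721607708970228 -0.9804970734668382 264.43012190778126 F 0.9525117599721974 -0.4821635544251518 -0.3243463749987852 t 32.45
stand xyz 0.3948659288032249 -1.4234299884807997 311.3965444515821 F 0.8700385669873857 0.33665410318839245 -0.5458873071106034 t 32.95
stand xyz 0.3948659288032249 -1.4234299884807997 311.3965444515821 F 0.8700385669873857 0.33665410318839245 -0.5458873071106034 t 32.95
side 197 [-118.79    32.824   86.694] angle -0.2815891619710149 from axle -0.2576794072630865
```

View pics/E.png

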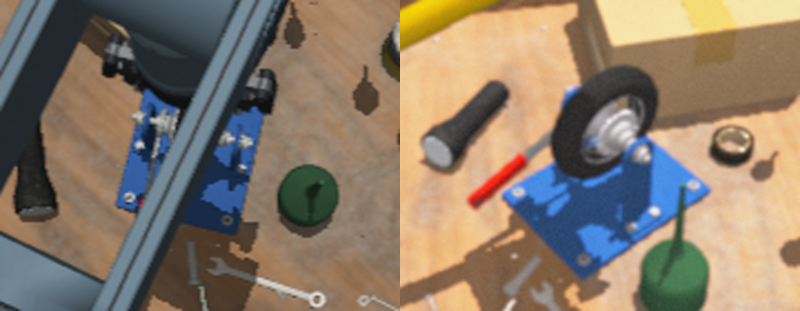

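The side view shows the wheel upright and clear at (605,125), the handle pressed down at (500,180), and everything else where it was. Handing in.

```bash
python3 -c "
from rig import ticket
print(ticket.sign_off())"
```

```text
the job is handed in; nothing more can be done
None
```

I measured about 13 mm of play at the tyre's top and pressed the spanner roughly 0.92 rad, an estimated 0.11–0.14 rad past zero play. It took two presses: the wheel already rocked firm after the first, but I judged it only about 0.09 rad past, so I added a little, and rocking both ways again at about 6 N at the crown confirmed it firm. The gripper is clear of everything and the job is handed in; no verdict came back.

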